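# Load the steel roller into its test bed by way of the V-blocks

## Task

Lift the steel roller by its thick body out of the grey carrier and lay it centrally across the pair of V-blocks, letting it settle there before you let go. Then take it again by its long neck, lower it into the trough of the test bed with the long neck through the slotted end, let it settle in the groove before letting go, and swing the hinged keeper fully down over it. Leave the loose brass fitting and the hex key set where they are.

Things in the scene. Friction and masses are not known exactly. Their poses are not given: they have to be found in the camera images.
- roller: Loose steel roller, 0.14 to 0.28 kg. Origin on its axis, mid thick body; x along the axis. Body 40 mm diameter, x = -40 to +40 mm. Long neck 16 mm diameter, x = -84 to -40; short neck 16 mm diameter, x = +40 to +54. It can roll about x. It starts level in the carrier, axis 45 mm above the table, origin within 3 mm of the carrier's centre, x along the carrier's x.
- roller_neck (a point): The point on the roller's axis at x = -66 mm of the roller, where the long neck is best gripped with 22 mm wide pads.
- carrier: Grey plastic carrier 170 x 60 x 59 mm, fixed. Origin at the centre of its underside, x along the roller. Cheeks 46 to 85 mm either side of the centre along x enclose both necks in open-topped slots 20 mm wide; only the thick body, free between the cheeks (base there 8 mm high), can be gripped, from above, fingers closing along y. The roller lifts straight up.
- vblocks: Two steel V-blocks on one dark plate (100 x 70 x 8 mm), fixed to the table, 39 mm high overall. Origin at the centre of the underside, x along the groove. The Vs (faces at 45 degrees) lie at x = -35 to -21 and +21 to +35 mm; between them is a 42 mm free gap for the fingers.
- vblocks_seat (a point): Where the roller's origin lies when the roller rests centrally in the V-blocks: 45 mm above their underside.
- test_bed: Aluminium trough 112 x 64 x 68 mm on a grey plate, fixed. Origin on the table under the seat, x along the groove. 45 degree V groove between walls 48 mm apart whose tops stand 6 mm above the seated body. End plate at x = -49 to -44 mm has a 24 mm wide slot open at the top, for the long neck; the +x end (58 mm) is closed. A seated roller has 4 mm play either way along x.
- bed_seat (a point): Where the roller's origin lies when the roller is seated in the test bed: 42 mm above the table. The roller's x must point along the bed's x (long neck to -x).
- keeper (a joint): Hinged steel keeper of the bed: 0 = down across the trough (level, stop), grows as it swings up; starts at 1.75 to 2.1 rad, leaning outward (bed's +y) past upright. Stiff hinge (0.035 N m): stays where left, must be pushed all the way down. Bar 76 x 20 x 6 mm at x = +22 mm of the bed, crossbar 34 mm long, 10 mm thick at the tip. Clears a seated roller by 2 mm.
- keeper_hinge (a point): Centre of the keeper's hinge axis (along the bed's x): at x = +22, y = +37 mm of the bed, 72 mm above the table.
- keeper_tip (a point): The tip of the keeper at its crossbar, 76 mm from the hinge axis; while raised it stands up to 150 mm above the table, in the way of low passes; when the keeper is down it lies to the bed's -y, 72 mm above the table.
- fitting_a: Small brass fitting with black cap standing on the table, 18 x 16 x 32 mm, loose; origin at the centre of its underside. A bystander, to be left alone.
- hex_keys: Hex key set in a black holder lying on the table, 24 x 69 x 19 mm (69 mm along its y), loose; origin at the centre of its underside. A bystander, to be left alone.
There are look-alikes about, which are no part of the job. Leave any orange or pink look-alike of the test_bed alone.

How it is judged (in metres and radians):
On the way, in this order (a step that is already met when the one before it is completed fails the run):
1. the roller lies settled in the V-blocks while the fingers still hold it by the thick body (x of roller in the frame of vblocks_seat between -0.012 and 0.012 m and y of roller in the frame of vblocks_seat between -0.003 and 0.003 m and z of roller in the frame of vblocks_seat between -0.003 and 0.003 m and angle between the x axis of roller and the x axis of vblocks, either way round below 0.08 rad and contact force between the fingers and roller above 0.5 N and linear speed of roller below 0.03 m/s and distance between the grasp point and roller below 0.04 m), for 0.2 s.
2. it is let go and lies at rest in the V-blocks (x of roller in the frame of vblocks_seat between -0.012 and 0.012 m and y of roller in the frame of vblocks_seat between -0.003 and 0.003 m and z of roller in the frame of vblocks_seat between -0.003 and 0.003 m and angle between the x axis of roller and the x axis of vblocks, either way round below 0.08 rad and contact force between the fingers and roller below 0.1 N and linear speed of roller below 0.03 m/s), for 0.2 s.
3. the roller lies settled in the groove of the test bed while the fingers still hold it by the long neck (x of roller in the frame of bed_seat between -0.0055 and 0.0055 m and y of roller in the frame of bed_seat between -0.003 and 0.003 m and z of roller in the frame of bed_seat between -0.003 and 0.003 m and angle between the x axis of roller and the x axis of test_bed, either way round below 0.08 rad and contact force between the fingers and roller above 0.5 N and linear speed of roller below 0.03 m/s and distance between the grasp point and roller_neck below 0.035 m), for 0.2 s.
4. it is let go and lies at rest in the test bed (x of roller in the frame of bed_seat between -0.0055 and 0.0055 m and y of roller in the frame of bed_seat between -0.003 and 0.003 m and z of roller in the frame of bed_seat between -0.003 and 0.003 m and angle between the x axis of roller and the x axis of test_bed, either way round below 0.08 rad and contact force between the fingers and roller below 0.1 N and linear speed of roller below 0.03 m/s), for 0.2 s.
At the end, for the whole second after the job is handed in: The roller lies at rest and untouched in the groove of the test bed, long neck through the slotted end, within 5.5 mm along and 3 mm across and in height of its seat and within 0.08 rad of the groove's direction; the keeper is down (joint under 0.08 rad) (all of step 4 and value of joint keeper below 0.08 rad).
It fails at once if the roller is dropped on the table (height (world z) of roller below 0.028 m).
It fails at once if the brass fitting is shifted by more than 25 mm (distance of fitting_a from where it was at the start of the episode above 0.025 m).
It fails at once if the hex key set is shifted by more than 25 mm (distance of hex_keys from where it was at the start of the episode above 0.025 m).
It also fails if it takes over 61 s, if anything falls off the work surface, if the arm or the gripper's body presses on something with over 40 N, if the wrist force passes 120 N, or if a joint passes its speed limit or range.

## Robot

A 6-joint arm with a two-finger parallel gripper is mounted at the origin on a cart in front of the work surface, level with it; the furniture and walls round the work are solid. World frame = base frame: x ahead of the robot, y to its left, z up, the work surface at z = 0. Lengths are in mm, angles in rad, forces in N, time in s.
With the tool pointing down it reaches from about 275 to 825 mm from the base axis. Payload 4.9 kg.
Tool frame: the origin (TCP) lies midway between the tips of the shut fingers; the grasp point (between the pads) lies 19 mm behind it (r.grip_point_offset is the distance from the TCP to the grasp point, in mm); z points along the fingers, y is the line along which they close (so a half turn about z gives the same grasp; the last joint's range is limited). The gripper opens to 85 mm and grips with 20 to 120 N. Pads are 22 mm wide; open, the fingers measure 114 mm over their backs; the gripper's body (76 mm by 85 mm) begins 54 mm behind the grasp point. The pads swing forward as they close: fully open they stand 13 mm farther back than shut.
Start: joints at [-1.32, 0.326, -0.193, 1.052, 0, 1.437], TCP at [206.469, -509.793, 231.281] pointing down, gripper open.
Joint ranges: [-2.65, 2.65], [-0.97, 1.79], [-1.3, 1.35], [-1.93, 2.1], [-1.47, 1.37], [-3.14, 3.14]. Speed limits (rad/s): [2.57, 2.57, 3.14, 3.14, 3.14, 3.14].

## Interface

Orientations are given as a rotation vector (axis times angle).
In Python, from plant import r, eyes gives the robot as it stands.
- The arm moves only by the shell command python3 -m jog 'ROWS'. ROWS is JSON, a list that holds one entry, the list of rows, each a list of 7 numbers: the shift along the tool's x, y, z in m, then the turn, a rotation vector about the tool's x, y, z in degrees, then the opening, from 0 (shut) to 1 (fully open). A call has 1 to 20 rows; each row shifts and turns the commanded pose from where the row before left it, along the tool's axes as they then stand; what a row does not reach is not made up. A row lasts 1/12 s, in which the tool goes at most 41.7 mm and 7.16 degrees, less where a joint would pass 70% of its speed; a pose out of reach is approached as far as the arm can. A call with a gripper value outside its range is refused whole. The fingers move at their own pace and stop on an object; the grip force is fixed at half the most. Time passes only in rows, so rows that do not move let the fingers close. It gives the time, the measured TCP pose, the force, the opening and the grip force at its end, in the units of the state.
- r.state(): the state, without advancing time (a new reading comes with each control period).
- eyes.get_image(name): name is "side" or "top" or "wrist"; returns (picture, depth): 384x512x3 uint8, blue, green, red; 384x512 float32, mm along the optical axis (not along the pixel's ray), 0 where there is no reading.
- eyes.camera_params(name): a dict with "fovy" (degrees; the focal length in pixels is half the picture's height over the tangent of half this angle, whatever the lens; pixels are square), "cx", "cy" (the principal point, pixels), "world_from_camera" (4x4, takes a point from camera to world coordinates). Camera axes: x right, y up, looking along -z (the intrinsics and any distortion apply to the point x, -y, -z); pixel columns grow to the right and rows downward; lengths in mm; the calibration is good to about 2 mm. A picture is of the moment at which its call begins: read the wrist's pose just before it. camera_params takes no time and is no camera call; for the wrist camera it gives the pose at the moment of the call.
- r.sign_off(): hands the job in; it is judged then, once.
The state is a dict: "t": time; "q": joint angles; "qd": joint speeds; "joint_torque": joint torques, N m; "eef_pos": TCP position; "tool_rot": TCP orientation; "ft_force": force on the tool from outside, world axes, zero at the start; "ft_torque": the same for the moment, N m; "finger_gap": opening from 0.0 (shut) to 1.0 (fully open); "gripper_force": force on a finger pad.
Only numpy, scipy, OpenCV 4.12 (cv2) and the standard library are available. Lean on these libraries where they do the work, as an engineer would, in place of code of your own. Each camera call takes 0.05 s, during which the arm holds its last target. There are 200 camera calls.

## Working session

There is one attempt and no reset: what is moved stays moved. The work goes in short steps, Python scripts to look and compute and a shell command to move; the robot and the scene stay as the last step left them, time stands still between calls to the robot, and variables do not carry over. Pictures are saved under pics/ and viewed, at most 10 in all, crops included, and the job is handed in when it is done.

```bash
ls; mkdir -p pics; python3 - <<'E'
from plant import r, eyes
import cv2,numpy as np
print(r.state(), r.grip_point_offset)
for n in("top","side"):
    p,d=eyes.get_image(n); cv2.imwrite(f"pics/{n}0.png",p); np.save(f"{n}0.npy",d)
    print(n,eyes.camera_params(n))
E
```

```text
pics
{'t': 0.0, 'q': array([-1.32018899e+00,  3.26959633e-01, -1.93594165e-01,  1.05198163e+00,
       -2.19273745e-05,  1.43663720e+00]), 'qd': array([ 0.00021526,  0.00192042,  0.00085694, -0.00016946, -0.00058597,
       -0.00144187]), 'joint_torque': array([-1.16263654e-03, -4.43399584e+01,  2.62441832e+01,  1.55822304e-02,
       -2.42272881e-04,  3.97302500e-06]), 'eef_pos': array([ 206.31814752, -509.208541  ,  230.48934632]), 'tool_rot': array([-3.08193163e+00, -6.00336763e-01,  1.93243866e-04]), 'ft_force': array([ 1.07359344, -0.13447222, -0.05585641]), 'ft_torque': array([ 0.03446188, -0.02803656,  0.01367216]), 'gripper_force': 0.0, 'finger_gap': 1.0014872307420986} 18.700000000000003
top {'fovy': 54.670307799341685, 'cx': 260.30800758682426, 'cy': 191.3887627780672, 'world_from_camera': array([[ 1.81873413e-04,  9.96492785e-01, -8.36785268e-02,
         3.81449048e+02],
       [-9.99981736e-01,  6.86738034e-04,  6.00463971e-03,
        -6.82068264e+01],
       [ 6.04104538e-03,  8.36759064e-02,  9.96474710e-01,
         9.93639310e+02],
       [ 0.00000000e+00,  0.00000000e+00,  0.00000000e+00,
         1.00000000e+00]])}
side {'fovy': 46.174188514035585, 'cx': 254.33206935446162, 'cy': 192.3436249268814, 'world_from_camera': array([[ 9.60775691e-01,  1.57765512e-01, -2.28079184e-01,
         1.45868060e+02],
       [-2.77060861e-01,  5.10044011e-01, -8.14304849e-01,
        -1.18867894e+03],
       [-1.21388000e-02,  8.45556119e-01,  5.33748535e-01,
         8.36204267e+02],
       [ 0.00000000e+00,  0.00000000e+00,  0.00000000e+00,
         1.00000000e+00]])}
```

View pics/top0.png

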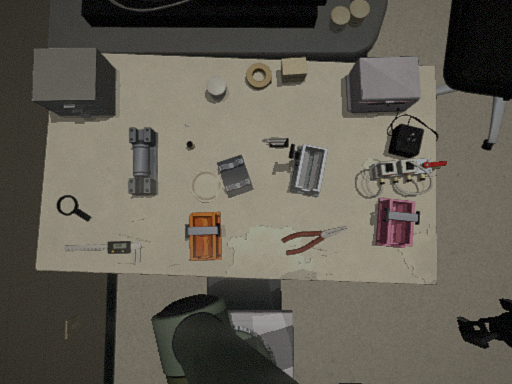

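View pics/side0.png

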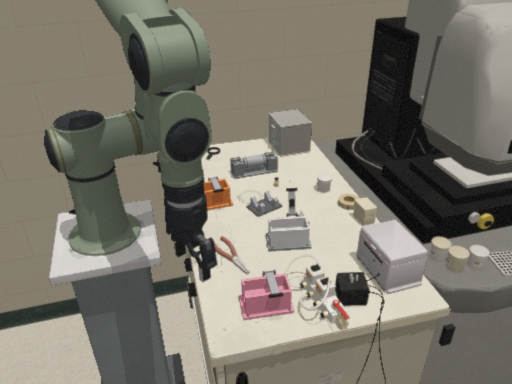

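The top view shows the carrier at (142,160), V-blocks at (236,175), grey bed at (310,168) with its keeper at (292,152), the hex keys at (277,142) and the fitting at (190,145). The orange and pink look-alikes are at (205,235) and (397,222). Next I'll enlarge this area and add a height map.

```bash
cat > h.py <<'E'
import numpy as np,cv2
from plant import r,eyes
from scipy.spatial.transform import Rotation as R
def K(c): return 192/np.tan(np.radians(c["fovy"]/2))
def deproj(d,c):
    f=K(c); v,u=np.mgrid[:384,:512]
    P=np.stack([(u-c["cx"])/f*d,-(v-c["cy"])/f*d,-d,np.ones_like(d)],-1)
    W=(P@c["world_from_camera"].T)[...,:3]; W[d<=0]=np.nan; return W
def ray(c,u,v,z):
    f=K(c);M=c["world_from_camera"];dv=M[:3,:3]@np.array([(u-c["cx"])/f,-(v-c["cy"])/f,-1]);o=M[:3,3]
    return o+dv*(z-o[2])/dv[2]
def proj(c,P):
    f=K(c);p=np.linalg.inv(c["world_from_camera"])@np.append(P,1);return c["cx"]+f*p[0]/-p[2],c["cy"]-f*p[1]/-p[2]
E
python3 - <<'E'
from h import *
p=cv2.imread("pics/top0.png"); d=np.load("top0.npy"); c=eyes.camera_params("top")
W=deproj(d.astype(float),c); 
print("table z",np.nanmedian(W[190:225,255:280,2]), np.nanmedian(W[120:215,100:125,2]))
z=W[120:215,120:340,2]
hm=cv2.applyColorMap(np.uint8(np.clip(np.nan_to_num(z)*1.7,0,255)),cv2.COLORMAP_JET)
a=np.vstack([p[120:215,120:340],hm])
cv2.imwrite("pics/crop0.png",cv2.resize(a,None,fx=3,fy=3,interpolation=cv2.INTER_CUBIC))
E
```

```text
table z -1.0613620284682383 -0.9077738991782098
```

View pics/crop0.png

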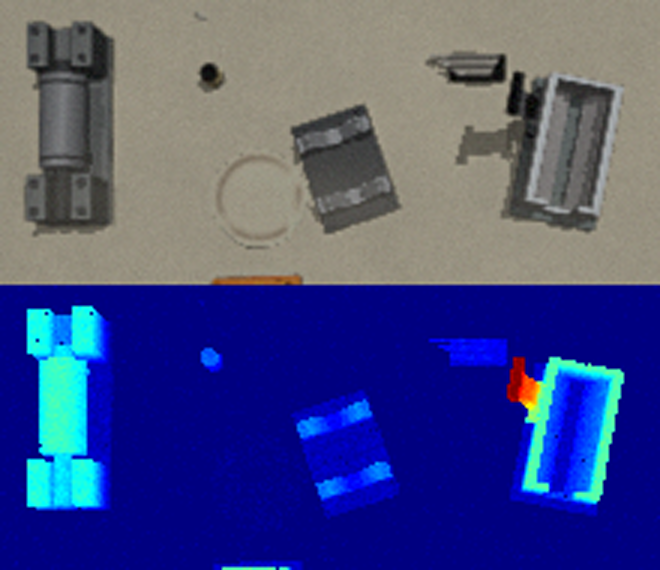

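```bash
python3 - <<'E'
from h import *
d=np.load("top0.npy").astype(float); c=eyes.camera_params("top"); W=deproj(d,c)
def rect(n,u0,u1,v0,v1,lo,hi):
    S=W[v0:v1,u0:u1].reshape(-1,3); S=S[(S[:,2]>lo)&(S[:,2]<hi)]
    (cx,cy),(a,b),an=cv2.minAreaRect(S[:,:2].astype(np.float32)); print(n,len(S),"c",round(cx,1),round(cy,1),"size",round(a,1),round(b,1),"ang",round(an,1),"medz",S[:,2].mean().round(1))
    return S
rect("carrier",122,162,122,202,50,70)
rect("vtop",215,255,150,200,25,60)
rect("vplate",215,255,150,200,4,60)
rect("bed rim",285,330,140,200,60,74)
rect("keeper",285,303,138,170,80,170)
rect("hex",262,292,130,145,8,60); rect("fit",182,196,136,152,12,60)
# profile along carrier mid axis
for v in range(124,200,2):
    w=W[v,138:145]; print(v,w[3,:2].round(0),w[:,2].round(0))
E
```

```text
carrier 1059 c 540.5 232.6 size 170.3 55.9 ang 1.9 medz 59.3
vtop 210 c 506.6 -5.9 size 69.7 64.2 ang 18.6 medz 33.5
vplate 959 c 502.0 7.3 size 99.8 97.9 ang 18.3 medz 14.9
bed rim 380 c 521.2 -197.3 size 73.8 112.7 ang 78.8 medz 67.4
keeper 122 c 545.7 -154.0 size 27.9 32.8 ang 85.1 medz 130.8
hex 146 c 598.1 -114.9 size 18.1 67.0 ang 1.1 medz 17.8
fit 41 c 586.8 111.8 size 14.1 16.0 ang 84.7 medz 28.3
124 [649. 250.] [-2. -3.  1.  0. -1. -0.  1.]
126 [643. 251.] [-3. -4. -3. -1.  0.  0. -3.]
128 [639. 251.] [-0. -3.  3. -4. -2. -2. 61.]
130 [622. 237.] [36. 40. 37. 40. 38. 39. 60.]
132 [617. 238.] [39. 40. 36. 37. 38. 39. 58.]
134 [612. 238.] [40. 39. 38. 35. 36. 40. 61.]
136 [607. 237.] [37. 39. 37. 38. 39. 34. 61.]
138 [601. 237.] [39. 38. 35. 40. 37. 35. 60.]
140 [592. 232.] [48. 53. 53. 54. 48. 52. 58.]
142 [587. 231.] [50. 52. 54. 56. 51. 52. 41.]
144 [579. 227.] [68. 63. 65. 67. 65. 62. 59.]
146 [575. 228.] [66. 65. 61. 64. 65. 64. 60.]
148 [570. 229.] [66. 66. 64. 61. 64. 61. 60.]
150 [564. 228.] [65. 65. 68. 65. 63. 62. 61.]
152 [559. 227.] [64. 64. 66. 66. 63. 62. 62.]
15
[... 355 characters left out ...]
. 63. 63.]
170 [513. 226.] [65. 66. 65. 65. 64. 63. 61.]
172 [508. 226.] [65. 65. 62. 66. 64. 62. 61.]
174 [503. 226.] [65. 60. 63. 64. 63. 63. 62.]
176 [500. 231.] [50. 54. 54. 50. 53. 52. 43.]
178 [495. 230.] [53. 54. 52. 51. 52. 51. 60.]
180 [489. 230.] [53. 55. 52. 52. 48. 49. 60.]
182 [484. 230.] [50. 52. 55. 52. 53. 51. 59.]
184 [479. 230.] [50. 55. 54. 50. 51. 50. 58.]
186 [474. 230.] [48. 51. 54. 50. 49. 48. 60.]
188 [469. 229.] [54. 54. 55. 52. 50. 49. 60.]
190 [464. 229.] [51. 54. 55. 54. 51. 49. 60.]
192 [459. 230.] [55. 53. 54. 50. 49. 46. 57.]
194 [455. 236.] [33. 26. 29. 30. 28. 27. 24.]
196 [452. 246.] [-4. -1. -0. -2.  1.  0. -3.]
198 [447. 246.] [-1. -2. -1. -2. -2. -2. -4.]
```

```bash
cat >> h.py <<'E'
def T():
    s=r.state(); M=np.eye(4); M[:3,:3]=R.from_rotvec(s["tool_rot"]).as_matrix(); M[:3,3]=s["eef_pos"]; return M
def go(x,y,z,yaw):
    "deltas: first level/turn, then shift in turned axes (mm)"
    M=T(); a=np.radians(yaw); X=np.array([np.cos(a),np.sin(a),0]); Y=np.array([X[1],-X[0],0])
    D=np.stack([X,Y,[0,0,-1]],1)
    rot=np.degrees(R.from_matrix(M[:3,:3].T@D).as_rotvec())
    dp=np.array([x,y,z])-M[:3,3]
    print("turn",rot.round(2),"shift after turn mm",(D.T@dp).round(1),"shift before turn",(M[:3,:3].T@dp).round(1))
E
python3 - <<'E'
from h import *
c=eyes.camera_params("wrist"); print(c["fovy"],c["cx"],c["cy"]); print((np.linalg.inv(T())@c["world_from_camera"]).round(3))
go(521,-197,330,169); go(540,231,330,182)
E
```

```text
64.16695301692535 257.9053269691094 186.62054226209085
[[ 1.0000e-03  9.6400e-01  2.6700e-01  6.7577e+01]
 [ 1.0000e+00 -1.0000e-03  1.0000e-03 -3.2900e-01]
 [ 1.0000e-03  2.6700e-01 -9.6400e-01 -1.4216e+02]
 [ 0.0000e+00  0.0000e+00  0.0000e+00  1.0000e+00]]
turn [-2.0000e-02 -1.2000e-01 -1.4695e+02] shift after turn mm [-249.3  366.6  -99.4] shift before turn [ 408.9 -171.5  -99.1]
turn [-0.0000e+00 -1.3000e-01 -1.5995e+02] shift after turn mm [-359.3  728.2  -99.4] shift before turn [ 587.2 -561.   -98.4]
```

```bash
python3 -m jog '[[[0,0,-0.005,0,0,-7,1],[0,0,-0.005,0,0,-7,1],[0,0,-0.005,0,0,-7,1],[0,0,-0.005,0,0,-7,1],[0,0,-0.005,0,0,-7,1],[0,0,-0.005,0,0,-7,1],[0,0,-0.005,0,0,-7,1],[0,0,-0.005,0,0,-7,1],[0,0,-0.005,0,0,-7,1],[0,0,-0.005,0,0,-7,1],[0,0,-0.005,0,0,-7,1],[0,0,-0.005,0,0,-7,1],[0,0,-0.005,0,0,-7,1],[0,0,-0.005,0,0,-7,1],[0,0,-0.005,0,0,-7,1],[0,0,-0.005,0,0,-7,1],[0,0,-0.005,0,0,-7,1],[0,0,-0.005,0,0,-7,1],[0,0,-0.005,0,0,-7,1],[0,0,0,0,0,-7,1]]]'; python3 -c "
from h import *
print(r.state()['q'].round(2));go(480,-190,330,169);go(540,231,330,182)"
```

```text
t: 1.77
eef_pos: [206.5, -509.9, 326.9]
tool_rot: [0.481, 3.104, -0.001]
ft_force: [0.0, 0.8, -0.3]
finger_gap: 1.0
gripper_force: 0.0
[-1.32  0.28 -0.01  1.28 -0.   -1.01]
turn [-0.03  0.01 -6.6 ] shift after turn mm [-207.4  366.2   -3.1] shift before turn [-163.9  387.7   -3.3]
turn [-3.00e-02  1.00e-02 -1.96e+01] shift after turn mm [-359.1  728.8   -3.1] shift before turn [-93.8 807.1  -3.5]
```

```bash
python3 -m jog '[[[0,0,0,0,0,-6.6,1],[-0.01,0.02,0,0,0,0,1],[-0.02,0.036,0,0,0,0,1],[-0.02,0.036,0,0,0,0,1],[-0.02,0.036,0,0,0,0,1],[-0.02,0.036,0,0,0,0,1],[-0.02,0.036,0,0,0,0,1],[-0.02,0.036,0,0,0,0,1],[-0.02,0.036,0,0,0,0,1],[-0.02,0.036,0,0,0,0,1],[-0.02,0.036,0,0,0,0,1],[-0.012,0.022,0,0,0,0,1],[0,0,0,0,0,0,1],[0,0,0,0,0,0,1]]]'; python3 - <<'E'
from h import *
c=eyes.camera_params("wrist"); p,d=eyes.get_image("wrist"); cv2.imwrite("pics/w1.png",p)
W=deproj(d.astype(float),c); np.savez("w1.npz",p=p,W=W,M=c["world_from_camera"])
def rect(n,B,lo,hi):
    S=W.reshape(-1,3); S=S[(S[:,2]>lo)&(S[:,2]<hi)&(S[:,0]>B[0])&(S[:,0]<B[1])&(S[:,1]>B[2])&(S[:,1]<B[3])]
    (a,b),(w,h),an=cv2.minAreaRect(S[:,:2].astype(np.float32)); print(n,len(S),"c",round(a,1),round(b,1),"size",round(w,1),round(h,1),"ang",round(an,1),"z",np.median(S[:,2]).round(1))
rect("bed",(440,600,-270,-140),62,73);rect("keeper",(500,600,-190,-100),85,160)
rect("vt",(440,580,-60,60),25,60);rect("vp",(440,580,-60,60),5,60)
go(540,231,330,182)
E
```

```text
t: 2.93
eef_pos: [476.9, -189.6, 325.8]
tool_rot: [-0.306, -3.125, -0.0]
ft_force: [-0.4, -0.3, 0.6]
finger_gap: 0.999
gripper_force: 0.0
bed 1198 c 521.1 -197.2 size 73.0 112.2 ang 78.7 z 67.2
keeper 615 c 545.7 -153.5 size 27.4 34.4 ang 78.9 z 129.5
vt 782 c 506.8 -5.6 size 70.5 65.4 ang 19.1 z 33.2
vp 3188 c 506.8 -5.8 size 100.2 70.3 ang 19.2 z 8.5
turn [ -0.    -0.07 -13.29] shift after turn mm [-78.3 419.   -4.1] shift before turn [ 20.1 425.8  -4.2]
```

View pics/w1.png

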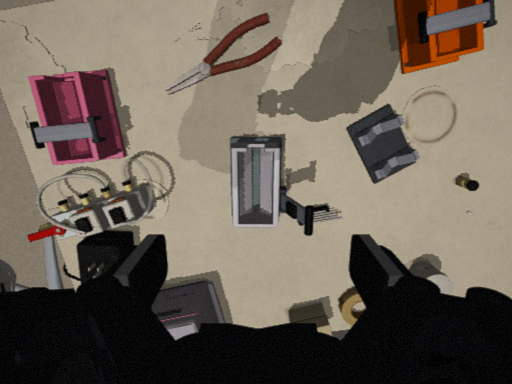

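The wrist view from above the bed shows the trough spanning (232–282, 137–227). Its slotted end is at the top, facing the robot, and the keeper is at (300,208). The V-blocks are at (382,143).

```bash
python3 - <<'E'
from h import *
W=np.load("w1.npz")["W"].reshape(-1,3); W=W[~np.isnan(W[:,0])]
def fr(cx,cy,yaw):
    a=np.radians(yaw); d=W[:,:2]-[cx,cy]; return np.c_[d[:,0]*np.cos(a)+d[:,1]*np.sin(a),-d[:,0]*np.sin(a)+d[:,1]*np.cos(a),W[:,2]]
# yaw from rim inner/outer edges (-y wall)
for yaw in(-11.9,-11.6,-11.3,-11,-10.7):
    L=fr(521,-197,yaw); m=(L[:,2]>63)&(L[:,2]<73)&(abs(L[:,0])<60)
    o=[]
    for x0 in(-40,40):
        s=L[m&(abs(L[:,0]-x0)<10)]; n=s[s[:,1]<-5]; o+=[np.percentile(n[:,1],[3,97]).round(1)]
    print(yaw,o)
L=fr(521,-197,-11.3); m=(abs(L[:,0])<70)&(abs(L[:,1])<50)
for x0 in(-48,-35,-20,-5,10,40,52):
    s=L[m&(abs(L[:,0]-x0)<3)]; b=np.round(s[:,1]/4)*4
    print(x0,[(int(k),int(np.median(s[b==k,2]))) for k in np.unique(b)])
s=L[m&(abs(L[:,1]+2)<4)]; b=np.round(s[:,0]/3)*3; print([(int(k),int(np.median(s[b==k,2]))) for k in np.unique(b)])
s=L[m&(abs(L[:,1]+31)<3)]; b=np.round(s[:,0]/3)*3; print([(int(k),int(np.median(s[b==k,2]))) for k in np.unique(b)])
E
```

```text
-11.9 [array([-275.4,  -30.1]), array([-299.7,  -29.2])]
-11.6 [array([-275. ,  -29.9]), array([-299.7,  -30.2])]
-11.3 [array([-274.6,  -29.7]), array([-299.8,  -30.8])]
-11 [array([-274.2,  -29.5]), array([-299.9,  -31. ])]
-10.7 [array([-273.8,  -29.3]), array([-299.9,  -31.2])]
-48 [(-48, -2), (-44, 363), (-40, 405), (-36, 67), (-32, 67), (-28, 66), (-24, 67), (-20, 66), (-16, 25), (-12, 20), (-8, 9), (-4, 9), (0, 9), (4, 21), (8, 24), (12, 68), (16, 66), (20, 67), (24, 67), (28, 66), (32, 9), (36, 406), (40, 362), (44, 375), (48, 0)]
-35 [(-48, 395), (-44, 354), (-36, 66), (-32, 67), (-28, 42), (-24, 31), (-20, 28), (-16, 24), (-12, 20), (-8, 9), (-4, 9), (0, 9), (4, 21), (8, 26), (12, 30), (16, 34), (20, 66), (24, 67), (28, 67), (32, 8), (36, -2), (40, 353), (44, 396), (48, 393)]
-20 [(-48, -1), (-44, -1), (-36, 67), (-32, 67), (-28, 44), (-24, 31), (-20, 28), (-16, 24), (-12, 21), (-8, 9), (-4, 9), (0, 9), (4, 21), (8, 25), (12, 29), (16, 34), (20, 56), (24, 67), (28, 67), (32, 9), (36, -1), (40, -2), (44, -1), (48, -1)]
-5 [(-48, -1), (-44, 6), (-40, 9), (-36, 67), (-32, 67),
[... 1017 characters left out ...]
 9), (-24, 9), (-21, 9), (-18, 9), (-15, 9), (-12, 9), (-9, 9), (-6, 9), (-3, 9), (0, 9), (3, 9), (6, 9), (9, 9), (12, 9), (15, 8), (18, 9), (21, 9), (24, 9), (27, 8), (30, 9), (33, 9), (36, 9), (39, 9), (42, 8), (45, 8), (48, 9), (51, 41), (54, 67)]
[(-69, -1), (-66, -2), (-63, 409), (-60, 410), (-57, 414), (-54, 66), (-51, 67), (-48, 66), (-45, 66), (-42, 67), (-39, 66), (-36, 67), (-33, 66), (-30, 66), (-27, 66), (-24, 66), (-21, 66), (-18, 66), (-15, 66), (-12, 66), (-9, 67), (-6, 67), (-3, 66), (0, 66), (3, 66), (6, 66), (9, 66), (12, 66), (15, 66), (18, 66), (21, 66), (24, 67), (27, 66), (30, 66), (33, 66), (36, 67), (39, 66), (42, 66), (45, 66), (48, 66), (51, 66), (54, 67), (57, 66)]
```

```bash
python3 -m jog '[[[0.001,0.02,0,0,0,0,1],[0.002,0.04,0,0,0,0,1],[0.002,0.041,0,0,0,0,1],[0.002,0.041,0,0,0,0,1],[0.002,0.041,0,0,0,0,1],[0.002,0.041,0,0,0,-6.6,1],[0,0.04,0,0,0,-6.6,1],[-0.008,0.04,0,0,0,0,1],[-0.008,0.04,0,0,0,0,1],[-0.008,0.04,0,0,0,0,1],[0,0.04,0,0,0,0,1],[0,0.02,0,0,0,0,1],[0,0,0,0,0,0,1],[0,0,0,0,0,0,1]]]'; python3 - <<'E'
from h import *
c=eyes.camera_params("wrist"); p,d=eyes.get_image("wrist"); cv2.imwrite("pics/w2.png",p)
W=deproj(d.astype(float),c); np.savez("w2.npz",p=p,W=W,M=c["world_from_camera"])
def rect(n,B,lo,hi):
    S=W.reshape(-1,3); S=S[(S[:,2]>lo)&(S[:,2]<hi)&(S[:,0]>B[0])&(S[:,0]<B[1])&(S[:,1]>B[2])&(S[:,1]<B[3])]
    (a,b),(w,h),an=cv2.minAreaRect(S[:,:2].astype(np.float32)); print(n,len(S),"c",round(a,1),round(b,1),"size",round(w,1),round(h,1),"ang",round(an,1),"z",np.median(S[:,2]).round(1))
rect("car",(430,650,180,290),56,62.5);rect("roller hi",(430,650,180,290),63,75)
rect("vp",(440,580,-60,60),5,60);rect("car all",(430,650,180,290),50,80)
E
```

```text
t: 4.15
eef_pos: [531.5, 250.9, 325.8]
tool_rot: [0.051, -3.14, 0.002]
ft_force: [-0.1, 0.1, -1.1]
finger_gap: 1.002
gripper_force: 0.0
car 2182 c 541.1 234.4 size 169.1 55.4 ang 1.5 z 58.7
roller hi 569 c 541.3 234.4 size 79.0 19.6 ang 2.4 z 63.9
vp 3416 c 507.6 -4.8 size 99.8 70.9 ang 18.6 z 7.9
car all 3460 c 541.5 234.4 size 169.9 55.4 ang 1.5 z 58.8
```

```bash
python3 -c "
from h import *
go(541,233.8,22,181.9)"
```

```text
turn [-0.06 -0.03 -0.13] shift after turn mm [ -8.9 -16.6 304. ] shift before turn [ -9.1 -16.2 304. ]
```

View pics/w2.png

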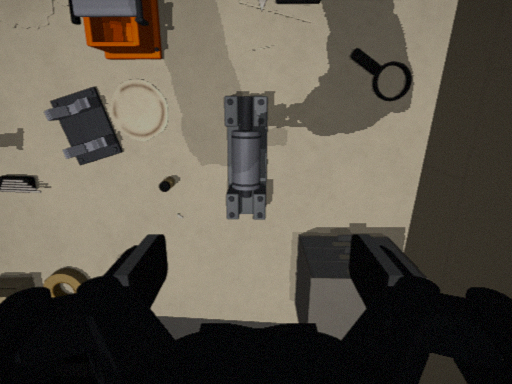

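The view shows the roller body at (246,158) in the carrier, with its long neck pointing up the picture toward the robot. The descent path is clear.

```bash
python3 -m jog '[[[-0.003,-0.006,0.01,0,0,0,1],[-0.003,-0.006,0.025,0,0,0,1],[-0.003,-0.0046,0.038,0,0,0,1],[0,0,0.038,0,0,0,1],[0,0,0.038,0,0,0,1],[0,0,0.038,0,0,0,1],[0,0,0.035,0,0,0,1],[0,0,0.03,0,0,0,1],[0,0,0.02,0,0,0,1],[0,0,0.016,0,0,0,1],[0,0,0.01,0,0,0,1],[0,0,0.006,0,0,0,1],[0,0,0,0,0,0,1],[0,0,0,0,0,0,0.3],[0,0,0,0,0,0,0.3],[0,0,0,0,0,0,0.3],[0,0,0,0,0,0,0.3],[0,0,0,0,0,0,0.3],[0,0,0,0,0,0,0.3],[0,0,0,0,0,0,0.3]]]'
```

```text
t: 5.87
eef_pos: [541.8, 235.5, 23.6]
tool_rot: [-0.051, 3.139, 0.0]
ft_force: [-1.0, -1.1, 5.9]
finger_gap: 0.448
gripper_force: 59.6
```

```bash
python3 -m jog '[[[0,0,-0.005,0,0,0,0.3],[0,0,-0.012,0,0,0,0.3],[0,0,-0.02,0,0,0,0.3],[0,0,-0.03,0,0,0,0.3],[0,0,-0.03,0,0,0,0.3],[0,0,-0.02,0,0,0,0.3],[0,0,-0.013,0,0,0,0.3],[0,0,0,0,0,0,0.3]]]'; python3 -c "
from h import *
go(507.2,-5.4,130,198.8)"
```

```text
t: 6.53
eef_pos: [542.9, 236.1, 156.5]
tool_rot: [-0.051, 3.135, 0.003]
ft_force: [0.3, 0.5, -1.3]
finger_gap: 0.452
gripper_force: 60.4
turn [  0.04   0.36 -16.94] shift after turn mm [ 111.6 -217.1   26.5] shift before turn [  43.7 -240.2   25.8]
```

```bash
python3 -m jog '[[[0.002,-0.01,0,0,0,0,0.3],[0.005,-0.025,0,0,0,0,0.3],[0.006,-0.035,0,0,0,0,0.3],[0.006,-0.035,0,0,0,0,0.3],[0.006,-0.035,0,0,0,0,0.3],[0.006,-0.035,0,0,0,0,0.3],[0.006,-0.033,0,0,0,0,0.3],[0.005,-0.022,0,0,0,0,0.3],[0.0017,-0.0102,0,0,0,0,0.3],[0,0,0.002,0,0,-2,0.3],[0,0,0.006,0,0,-5,0.3],[0,0,0.008,0,0,-5,0.3],[0,0,0.007,0,0,-3.5,0.3],[0,0,0.003,0,0,-1.4,0.3],[0,0,0,0,0,0,0.3],[0,0,0,0,0,0,0.3]]]'; python3 - <<'E'
from h import *
print(r.state()["eef_pos"])
go(507.2,-5.4,130,198.8)
c=eyes.camera_params("wrist"); p,d=eyes.get_image("wrist"); W=deproj(d.astype(float),c)
np.savez("w3.npz",p=p,W=W)
pt,dt=eyes.get_image("top"); ct=eyes.camera_params("top");Wt=deproj(dt.astype(float),ct); np.savez("t3.npz",p=pt,W=Wt)
a=cv2.resize(pt[130:220,180:290],None,fx=4,fy=4,interpolation=cv2.INTER_CUBIC)
cv2.imwrite("pics/m3.png",np.hstack([cv2.resize(p,(480,360)),a[:, 60:380]]))
E
```

```text
t: 7.87
eef_pos: [504.4, -5.9, 125.8]
tool_rot: [0.51, -3.099, -0.001]
ft_force: [0.2, -0.2, -2.0]
finger_gap: 0.456
gripper_force: 60.7
[504.37046608  -5.93253174 125.7684187 ]
turn [ 0.04 -0.07 -0.11] shift after turn mm [-2.9 -0.4 -4.2] shift before turn [-2.8 -0.4 -4.2]
```

View pics/m3.png

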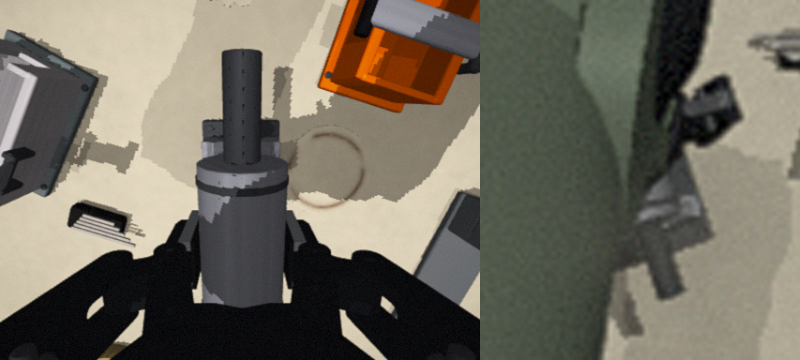

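The roller is held squarely between the pads, its neck at (240,105) of the left panel pointing at the robot. I'll fit its pose in the hand from the depth image.

```bash
cat >> h.py <<'E'
def inhand(W):
    M=np.linalg.inv(T()); S=W[~np.isnan(W[...,0])]; L=S@M[:3,:3].T+M[:3,3]
    return L
E
python3 - <<'E'
from h import *
L=inhand(np.load("w3.npz")["W"])
n=L[(abs(L[:,1])<14)&(L[:,0]>20)&(L[:,0]<110)&(L[:,2]>-60)&(L[:,2]<20)]
for x0 in range(20,100,4):
    s=n[abs(n[:,0]-x0)<2]
    if len(s)>8: print(x0,len(s),"y",np.percentile(s[:,1],[2,98]).round(1),"ztop",np.percentile(s[:,2],5).round(1))
print("xmax neck",np.percentile(n[n[:,2]<0][:,0],99.5))
f=n[(n[:,0]>30)&(n[:,0]<50)&(abs(n[:,1])<14)]; h=np.histogram(f[:,0],bins=np.arange(30,51,1)); print(h)
E
```

```text
20 383 y [-13.5  13.4] ztop -40.5
24 756 y [-13.3  13.6] ztop -40.5
28 784 y [-13.3  13.4] ztop -40.6
32 758 y [-13.4  13.3] ztop -40.9
36 848 y [-13.3  13.4] ztop -40.7
40 1614 y [-13.4  13.5] ztop -40.0
44 403 y [-7.1  8.4] ztop -28.7
48 414 y [-7.   8.3] ztop -28.7
52 424 y [-6.9  8.2] ztop -28.9
56 437 y [-7.3  8.2] ztop -28.7
60 449 y [-7.2  8.1] ztop -28.7
64 486 y [-7.1  8.1] ztop -28.8
68 462 y [-7.   8.4] ztop -28.9
72 495 y [-7.   8.3] ztop -28.8
76 510 y [-7.3  8.2] ztop -28.9
80 524 y [-7.2  8. ] ztop -29.0
84 360 y [-7.1  8. ] ztop -28.9
xmax neck 84.38299552179477
(array([182, 174, 193, 209, 235, 206, 212, 195, 219, 228, 861, 306,  97,
       108,  98, 100, 101, 103, 108, 102]), array([30, 31, 32, 33, 34, 35, 36, 37, 38, 39, 40, 41, 42, 43, 44, 45, 46,
       47, 48, 49, 50]))
```

```bash
python3 -m jog '[[[-0.0014,0,0.01,0,0,0,0.3],[-0.0015,0,0.02,0,0,0,0.3],[0,0,0.025,0,0,0,0.3],[0,0,0.02,0,0,0,0.3],[0,0,0.012,0,0,0,0.3],[0,0,0.005,0,0,0,0.3],[0,0,0.003,0,0,0,0.3],[0,0,0.002,0,0,0,0.3],[0,0,0.002,0,0,0,0.3],[0,0,0.001,0,0,0,0.3],[0,0,0,0,0,0,0.3],[0,0,0,0,0,0,0.3],[0,0,0,0,0,0,0.3]]]'; python3 -c "
from h import *
go(507.2,-5.4,24.5,198.8)"
```

```text
t: 9.05
eef_pos: [508.0, -5.3, 26.7]
tool_rot: [-0.511, 3.099, -0.0]
ft_force: [0.5, 1.1, -1.8]
finger_gap: 0.452
gripper_force: 60.7
turn [-0.02  0.04 -0.06] shift after turn mm [0.8 0.2 2.2] shift before turn [0.8 0.2 2.2]
```

```bash
python3 -m jog '[[[0,0,0.001,0,0,0,0.3],[0,0,0.001,0,0,0,0.3],[0,0,0,0,0,0,0.3],[0,0,0,0,0,0,0.3]]]'; python3 -m jog '[[[0,0,0.001,0,0,0,0.3],[0,0,0.0005,0,0,0,0.3],[0,0,0,0,0,0,0.3],[0,0,0,0,0,0,0.3],[0,0,0,0,0,0,0.3]]]'
```

```text
t: 9.38
eef_pos: [507.7, -5.3, 24.2]
tool_rot: [0.512, -3.1, 0.0]
ft_force: [-0.2, -0.6, -1.7]
finger_gap: 0.454
gripper_force: 60.7
t: 9.8
eef_pos: [508.1, -5.6, 23.6]
tool_rot: [-0.511, 3.099, -0.002]
ft_force: [-1.9, -0.7, 7.1]
finger_gap: 0.452
gripper_force: 61.6
```

```bash
python3 -m jog '[[[0,0,0,0,0,0,0.3],[0,0,0,0,0,0,0.3],[0,0,0,0,0,0,0.3],[0,0,0,0,0,0,0.3],[0,0,0,0,0,0,0.9],[0,0,0,0,0,0,0.9],[0,0,0,0,0,0,0.9],[0,0,0,0,0,0,0.9],[0,0,0,0,0,0,0.9],[0,0,0,0,0,0,0.9],[0,0,0,0,0,0,0.9],[0,0,0,0,0,0,0.9],[0,0,-0.01,0,0,0,1],[0,0,-0.02,0,0,0,1],[0,0,-0.03,0,0,0,1],[0,0,-0.035,0,0,0,1],[0,0,-0.03,0,0,0,1],[0,0,-0.01,0,0,0,1],[0,0,0,0,0,0,1],[0,0,0,0,0,0,1]]]'; python3 - <<'E'
from h import *
c=eyes.camera_params("wrist"); p,d=eyes.get_image("wrist"); W=deproj(d.astype(float),c); np.savez("w4.npz",p=p,W=W); cv2.imwrite("pics/w4.png",p)
S=W.reshape(-1,3); a=np.radians(18.8); D=S[:,:2]-[507.2,-5.4]
L=np.c_[D[:,0]*np.cos(a)+D[:,1]*np.sin(a),-D[:,0]*np.sin(a)+D[:,1]*np.cos(a),S[:,2]]
n=L[(L[:,2]>30)&(L[:,2]<70)&(abs(L[:,1])<14)&(L[:,0]<0)&(L[:,0]>-100)]
for x0 in range(-90,-10,8):
    s=n[abs(n[:,0]-x0)<2]
    if len(s)>8: print(x0,len(s),"y",np.percentile(s[:,1],[2,98]).round(1),"ztop",np.percentile(s[:,2],95).round(1))
print("neck end",np.percentile(n[:,0],.5)); print(np.histogram(n[:,0],bins=np.arange(-46,-33,1)))
M=T()
E
```

```text
t: 11.47
eef_pos: [507.8, -5.3, 158.0]
tool_rot: [-0.512, 3.099, -0.001]
ft_force: [-0.7, 0.3, -0.5]
finger_gap: 1.001
gripper_force: 0.0
-82 103 y [-8.1  7.7] ztop 52.8
-74 109 y [-8.1  6.9] ztop 52.8
-66 95 y [-7.3  7. ] ztop 52.9
-58 109 y [-7.4  7.1] ztop 53.0
-50 94 y [-7.5  7.1] ztop 52.9
-42 91 y [-7.5  7.2] ztop 52.9
-34 181 y [-13.5  13.2] ztop 65.0
-26 175 y [-13.6  13.3] ztop 65.0
-18 171 y [-13.8  13.4] ztop 64.7
neck end -83.01261960159387
(array([ 30,  23,  20,  25,  27,  19, 132,  43,  50,  44,  45,  44]), array([-46, -45, -44, -43, -42, -41, -40, -39, -38, -37, -36, -35, -34]))
```

```bash
python3 -m jog '[[[0.01,0,0.005,0,0,0,1],[0.02,0,0.015,0,0,0,1],[0.02,0,0.025,0,0,0,1],[0.012,0,0.025,0,0,0,1],[0.004,0,0.023,0,0,0,1],[0,0,0.018,0,0,0,1],[0,0,0.012,0,0,0,1],[0,0,0.006,0,0,0,1],[0,0,0.003,0,0,0,1],[0,0,0,0,0,0,1],[0,0,0,0,0,0,0],[0,0,0,0,0,0,0],[0,0,0,0,0,0,0],[0,0,0,0,0,0,0],[0,0,0,0,0,0,0],[0,0,0,0,0,0,0],[0,0,0,0,0,0,0],[0,0,0,0,0,0,0],[0,0,0,0,0,0,0],[0,0,0,0,0,0,0]]]'
```

```text
t: 13.18
eef_pos: [445.5, -26.8, 26.0]
tool_rot: [-0.511, 3.099, -0.001]
ft_force: [-0.3, -1.9, 3.9]
finger_gap: 0.165
gripper_force: 58.4
```

```bash
python3 -m jog '[[[0,0,-0.003,0,0,0,0],[0,0,-0.006,0,0,0,0],[0,0,-0.012,0,0,0,0],[0,0,-0.02,0,0,0,0],[0,0,-0.025,0,0,0,0],[0,0,-0.025,0,0,0,0],[0,0,-0.025,0,0,0,0],[0,0,-0.018,0,0,0,0],[0,0,-0.008,0,0,0,0],[0,0,-0.003,0,0,0,0],[0,0,0,0,0,0,0],[0,0,0,0,0,0,0]]]'; python3 - <<'E'
from h import *
go(449.7,-186.8,171,168.7)
c=eyes.camera_params("wrist"); p,d=eyes.get_image("wrist"); W=deproj(d.astype(float),c); np.savez("w5.npz",p=p,W=W); cv2.imwrite("pics/w5.png",p)
L=inhand(W); n=L[(abs(L[:,1])<24)&(L[:,0]>-140)&(L[:,0]<40)&(L[:,2]>-60)&(L[:,2]<20)]
for x0 in range(-120,30,8):
    s=n[abs(n[:,0]-x0)<2]
    if len(s)>8: print(x0,len(s),"y",np.percentile(s[:,1],[2,98]).round(1),"ztop",np.percentile(s[:,2],5).round(1))
# side
pt,dt=eyes.get_image("side"); cs=eyes.camera_params("side"); Ls=inhand(deproj(dt.astype(float),cs))
n=Ls[(abs(Ls[:,1])<30)&(Ls[:,0]>-140)&(Ls[:,0]<-15)&(Ls[:,2]>-60)&(Ls[:,2]<30)]
for x0 in range(-120,-10,10):
    s=n[abs(n[:,0]-x0)<4]
    if len(s)>8: print("side",x0,len(s),"y",np.percentile(s[:,1],[2,98]).round(1),"z",np.percentile(s[:,2],[3,97]).round(1))
cv2.imwrite("pics/s5.png",cv2.resize(pt[100:280,160:340],None,fx=3.3,fy=3.3,interpolation=cv2.INTER_CUBIC))
E
```

```text
t: 14.18
eef_pos: [444.3, -26.2, 169.7]
tool_rot: [0.511, -3.098, -0.001]
ft_force: [-0.3, -0.1, -1.7]
finger_gap: 0.163
gripper_force: 58.5
turn [ 0.04 -0.11 30.05] shift after turn mm [ -36.7 -156.4   -1.3] shift before turn [  46.6 -153.8   -1.4]
-24 610 y [-10.   10.5] ztop -30.6
-16 252 y [-6.7  7.4] ztop -26.4
-8 447 y [-9.1  9.7] ztop -49.0
0 472 y [-8.9  9.6] ztop -46.6
8 1269 y [-23.5  23.5] ztop -47.9
16 408 y [-7.1  7.8] ztop -26.7
side -100 31 y [-24.9   5.5] z [-36.1  -3.4]
side -90 25 y [-22.5   3.6] z [-36.6  -6.7]
side -80 25 y [-22.6  -4.5] z [-36.7  -9.8]
side -70 32 y [-23.1   3. ] z [-38.5  -6.3]
side -60 24 y [-23.6   2.4] z [-36.2  -7.7]
side -50 24 y [-24.1  -6. ] z [-36.6  -6.3]
side -40 15 y [-22.9 -13.3] z [-34.4  -9.5]
side -30 39 y [-22.4   0.3] z [-29.9  -0.8]
```

View pics/s5.png

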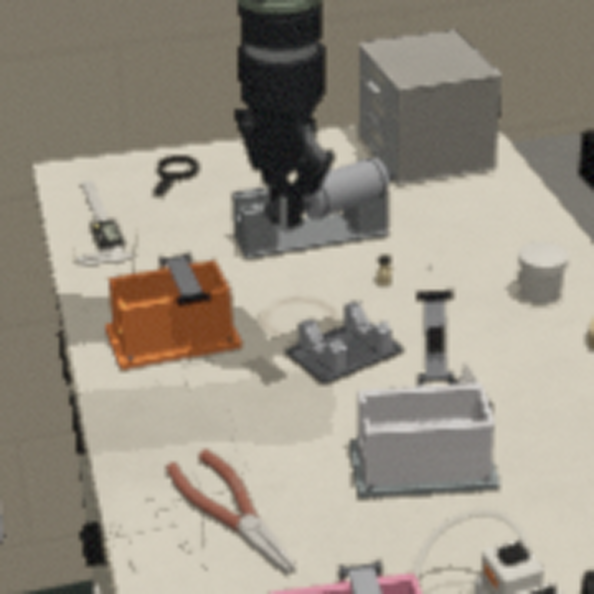

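```bash
python3 -m jog '[[[0.002,-0.008,-0.003,0,0,0,0],[0.006,-0.02,-0.004,0,0,0,0],[0.009,-0.03,-0.004,0,0,0,0],[0.009,-0.03,-0.004,0,0,0,0],[0.009,-0.03,0,0,0,0,0],[0.007,-0.022,0,0,0,0,0],[0.0046,-0.0138,0,0,0,0,0],[0,0,0,0,0,2,0],[0,0,0,0,0,5,0],[0,0,0,0,0,5.5,0],[0,0,0,0,0,5.5,0],[0,0,0,0,0,5.5,0],[0,0,0,0,0,4.5,0],[0,0,0,0,0,2,0],[0,0,0,0,0,0,0],[0,0,0,0,0,0,0]]]'; python3 - <<'E'
from h import *
go(449.7,-186.8,171,168.7)
c=eyes.camera_params("wrist"); p,d=eyes.get_image("wrist"); W=deproj(d.astype(float),c); np.savez("w6.npz",p=p,W=W); cv2.imwrite("pics/w6.png",p)
for nm,W in(("w1",np.load("w1.npz")["W"]),("w4",np.load("w4.npz")["W"]),("w2",np.load("w2.npz")["W"]),("w6",W)):
    S=W.reshape(-1,3); S=S[~np.isnan(S[:,0])]; a=np.radians(-11.3); D=S[:,:2]-[514.4,-199.7]
    L=np.c_[D[:,0]*np.cos(a)+D[:,1]*np.sin(a),-D[:,0]*np.sin(a)+D[:,1]*np.cos(a),S[:,2]]
    m=L[(L[:,2]>62)&(L[:,2]<72)&(abs(L[:,0])<75)&(abs(L[:,1])<50)]
    if len(m)<30: print(nm,len(m)); continue
    w=m[(m[:,1]<-22)]; print(nm,len(m),"x ext",np.percentile(w[:,0],[.5,99.5]).round(1) if len(w) else 0)
    for x0 in(-46,-30,0,40):
        s=m[abs(m[:,0]-x0)<8]
        lo=s[s[:,1]<-8];hi=s[s[:,1]>8]
        if len(lo)>5 and len(hi)>5: print("  ",x0,np.percentile(lo[:,1],[2,98]).round(1),np.percentile(hi[:,1],[2,98]).round(1))
E
```

```text
t: 15.62
eef_pos: [450.2, -187.3, 185.3]
tool_rot: [-0.307, -3.126, -0.001]
ft_force: [-0.5, 0.5, -2.1]
finger_gap: 0.164
gripper_force: 58.7
turn [ 0.02 -0.06  0.08] shift after turn mm [ 0.6  0.4 14.3] shift before turn [ 0.6  0.4 14.3]
w1 1196 x ext [-49.7  61.4]
   -46 [-32.2 -13.7] [11.4 31.1]
   -30 [-32.6 -24.7] [23.3 30.1]
   0 [-31.7 -24.9] [23.8 38.7]
   40 [-32.6 -25.4] [23.3 31.6]
w4 1783 x ext [-48.6 -48.5]
   -46 [-21.9 -11.7] [12.7 31.8]
w2 0
w6 733 x ext [-49.7 -17.9]
   -46 [-32.1 -13.2] [12.  30.9]
   -30 [-32.5 -24.6] [23.4 31.3]
```

View pics/w6.png

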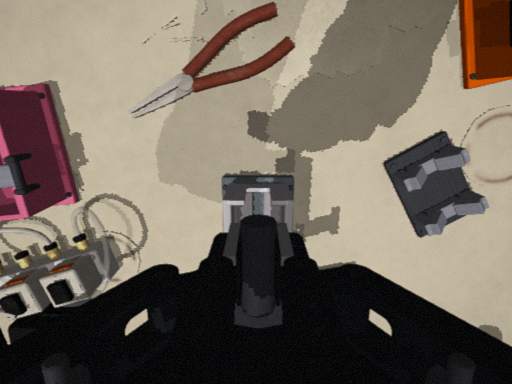

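The neck is centred over the slot at about (258,200), and the bed lines up with the tool. I'll check the neck end in the hand.

```bash
python3 - <<'E'
from h import *
L=inhand(np.load("w6.npz")["W"]); n=L[(abs(L[:,1])<9)&(L[:,0]>11)&(L[:,0]<40)&(L[:,2]>-30)&(L[:,2]<0)]
print(np.histogram(n[:,0],bins=np.arange(11,24,1)))
s=n[n[:,0]<17]; print(np.percentile(s[:,1],[2,98]),np.percentile(s[:,2],5))
go(448.8,-187.1,23,168.7)
E
```

```text
(array([213,  81,  76,  78,  85,  79,  80, 387,  25,   0,   0,   0]), array([11, 12, 13, 14, 15, 16, 17, 18, 19, 20, 21, 22, 23]))
[-8.80728762  8.73973702] -27.378030739972584
turn [ 0.01 -0.04  0.08] shift after turn mm [ 1.500e+00 -1.000e-01  1.624e+02] shift before turn [ 1.400e+00 -1.000e-01  1.624e+02]
```

```bash
python3 -m jog '[[[0.001,0,0.006,0,0,0,0],[0,0,0.016,0,0,0,0],[0,0,0.026,0,0,0,0],[0,0,0.026,0,0,0,0],[0,0,0.022,0,0,0,0],[0,0,0.012,0,0,0,0],[0,0,0.01,0,0,0,0],[0,0,0.01,0,0,0,0],[0,0,0.008,0,0,0,0],[0,0,0.006,0,0,0,0],[0,0,0.005,0,0,0,0],[0,0,0.004,0,0,0,0],[0,0,0.003,0,0,0,0],[0,0,0.001,0,0,0,0],[0,0,0,0,0,0,0],[0,0,0,0,0,0,0]]]'; python3 -c "
from h import *
go(449.4,-187.1,23.5,168.7)"
```

```text
t: 17.0
eef_pos: [449.7, -187.0, 31.0]
tool_rot: [0.308, 3.126, -0.0]
ft_force: [-0.6, -0.1, -1.7]
finger_gap: 0.164
gripper_force: 58.7
turn [-0.01  0.02  0.05] shift after turn mm [ 0.3 -0.2  7.5] shift before turn [ 0.3 -0.2  7.5]
```

```bash
python3 -m jog '[[[0,0,0.002,0,0,0,0],[0,0,0.002,0,0,0,0],[0,0,0.001,0,0,0,0],[0,0,0.001,0,0,0,0],[0,0,0,0,0,0,0],[0,0,0,0,0,0,0],[0,0,0,0,0,0,0]]]';python3 -m jog '[[[0,0,0.001,0,0,0,0],[0,0,0.0005,0,0,0,0],[0,0,0,0,0,0,0],[0,0,0,0,0,0,0],[0,0,0,0,0,0,0]]]'
```

```text
t: 17.58
eef_pos: [449.5, -186.9, 24.8]
tool_rot: [-0.308, -3.126, 0.0]
ft_force: [-0.3, -0.3, -1.9]
finger_gap: 0.163
gripper_force: 58.7
t: 18.0
eef_pos: [449.7, -187.4, 23.5]
tool_rot: [0.308, 3.126, -0.001]
ft_force: [-1.5, -2.0, 2.3]
finger_gap: 0.165
gripper_force: 59.2
```

```bash
python3 -m jog '[[[0,0,0.0005,0,0,0,0],[0,0,0,0,0,0,0],[0,0,0,0,0,0,0],[0,0,0,0,0,0,0],[0,0,0,0,0,0,0]]]'; python3 - <<'E'
from h import *
for n in("wrist","top"):
    c=eyes.camera_params(n); p,d=eyes.get_image(n); S=deproj(d.astype(float),c).reshape(-1,3); S=S[~np.isnan(S[:,0])]; a=np.radians(-11.3); D=S[:,:2]-[513.5,-200]
    L=np.c_[D[:,0]*np.cos(a)+D[:,1]*np.sin(a),-D[:,0]*np.sin(a)+D[:,1]*np.cos(a),S[:,2]]
    for x0 in(-30,-15,0,10,30,37,47):
        s=L[(abs(L[:,0]-x0)<3)&(abs(L[:,1])<21)&(L[:,2]<75)]
        if len(s)>6: print(n,x0,len(s),"top z",np.percentile(s[:,2],90).round(1))
E
```

```text
t: 18.42
eef_pos: [449.6, -187.3, 23.2]
tool_rot: [0.308, 3.126, -0.001]
ft_force: [-2.2, -2.2, 5.4]
finger_gap: 0.162
gripper_force: 59.5
top 30 7 top z 53.3
top 47 8 top z 34.9
```

```bash
python3 -m jog '[[[0,0,0.0003,0,0,0,0],[0,0,0,0,0,0,0],[0,0,0,0,0,0,0],[0,0,0,0,0,0,0],[0,0,0,0,0,0,0],[0,0,0,0,0,0,0.9],[0,0,0,0,0,0,0.9],[0,0,0,0,0,0,0.9],[0,0,0,0,0,0,0.9],[0,0,0,0,0,0,0.9],[0,0,0,0,0,0,0.9],[0,0,0,0,0,0,0.9],[0,0,0,0,0,0,0.9],[0,0,-0.01,0,0,0,0.9],[0,0,-0.02,0,0,0,0.9],[0,0,-0.03,0,0,0,0.9],[0,0,-0.035,0,0,0,0.9],[0,0,-0.03,0,0,0,0.9],[0,0,-0.02,0,0,0,0.9],[0,0,0,0,0,0,0.9]]]'; python3 - <<'E'
from h import *
import json
for n in("wrist",):
    c=eyes.camera_params(n); p,d=eyes.get_image(n); cv2.imwrite("pics/w7.png",p); S=deproj(d.astype(float),c).reshape(-1,3); S=S[~np.isnan(S[:,0])]; a=np.radians(-11.3); D=S[:,:2]-[513.5,-200]
    L=np.c_[D[:,0]*np.cos(a)+D[:,1]*np.sin(a),-D[:,0]*np.sin(a)+D[:,1]*np.cos(a),S[:,2]]
    for x0 in(-80,-60,-37,-30,-15,0,10,30,37,47,52):
        s=L[(abs(L[:,0]-x0)<2)&(abs(L[:,1])<14)&(L[:,2]<75)]
        if len(s)>6: print(n,x0,len(s),"top z",np.percentile(s[:,2],95).round(1),"y at top",np.mean(s[s[:,2]>np.percentile(s[:,2],80)][:,1]).round(1))
    s=L[(abs(L[:,1])<6)&(L[:,2]>44)&(L[:,2]<56)]; print(np.percentile(s[:,0],[1]), )
E
```

```text
t: 20.18
eef_pos: [452.2, -188.4, 172.7]
tool_rot: [0.307, 3.119, -0.006]
ft_force: [0.1, -1.2, 0.6]
finger_gap: 0.902
gripper_force: 0.0
wrist -80 187 top z 49.8 y at top -0.1
wrist -60 107 top z 49.9 y at top -0.6
wrist -37 136 top z 61.9 y at top 0.4
wrist -30 125 top z 61.6 y at top 0.6
wrist -15 130 top z 61.5 y at top -0.1
wrist 0 112 top z 61.7 y at top 0.7
wrist 10 113 top z 61.6 y at top -0.9
wrist 30 119 top z 61.8 y at top 0.3
wrist 37 96 top z 61.4 y at top 0.1
wrist 47 13 top z 50.0 y at top -1.1
wrist 52 49 top z 49.6 y at top -0.2
[-83.76589562]
```

View pics/w7.png

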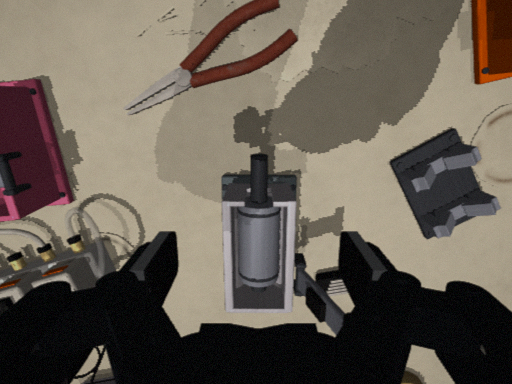

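The roller is seated in the groove within a millimetre, at (258,245), and the keeper is still up at (320,295). Next I'll measure the keeper and work out the push.

```bash
python3 - <<'E'
from h import *
S=np.load("w1.npz")["W"].reshape(-1,3); S=S[~np.isnan(S[:,0])]; a=np.radians(-11.3); D=S[:,:2]-[513.5,-200]
L=np.c_[D[:,0]*np.cos(a)+D[:,1]*np.sin(a),-D[:,0]*np.sin(a)+D[:,1]*np.cos(a),S[:,2]]
k=L[(L[:,2]>80)&(L[:,2]<165)&(L[:,0]>-5)&(L[:,0]<50)&(L[:,1]>20)&(L[:,1]<100)]
for z in range(85,155,8):
    s=k[abs(k[:,2]-z)<4]
    if len(s): print(z,len(s),"x",np.percentile(s[:,0],[2,98]).round(),"y",np.percentile(s[:,1],[2,98]).round())
go(555.6,-101.3,195,168.7); go(555.6,-101.3,112,168.7)
E
```

```text
85 37 x [13. 30.] y [37. 43.]
93 14 x [12. 16.] y [40. 45.]
101 48 x [12. 30.] y [38. 48.]
109 56 x [12. 29.] y [40. 51.]
117 115 x [13. 30.] y [43. 54.]
125 60 x [13. 31.] y [51. 57.]
133 49 x [13. 31.] y [54. 57.]
141 35 x [ 5. 36.] y [56. 66.]
149 227 x [ 6. 38.] y [56. 65.]
turn [-0.11  0.31  0.05] shift after turn mm [-85.4 105.3 -24.6] shift before turn [-85.6 105.2 -24.3]
turn [-0.11  0.31  0.05] shift after turn mm [-85.4 105.3  58.4] shift before turn [-85.2 105.4  58.7]
```

```bash
python3 -m jog '[[[0,0,-0.012,0,0,0,0],[0,0,-0.013,0,0,0,0],[-0.01,0.012,0,0,0,0,0],[-0.02,0.025,0,0,0,0,0],[-0.02,0.025,0,0,0,0,0],[-0.02,0.025,0,0,0,0,0],[-0.0154,0.018,0,0,0,0,0],[0,0,0.006,0,0,0,0],[0,0,0.015,0,0,0,0],[0,0,0.022,0,0,0,0],[0,0,0.022,0,0,0,0],[0,0,0.012,0,0,0,0],[0,0,0.005,0,0,0,0],[0,0,0,0,0,0,0],[0,0,0,0,0,0,0]]]'; python3 -c "
from h import *
go(543.0,-164.8,112,168.7);go(535.2,-204,105,168.7);go(532.2,-218.8,85,168.7)"
```

```text
t: 21.48
eef_pos: [553.3, -100.7, 110.3]
tool_rot: [-0.308, -3.125, -0.0]
ft_force: [1.0, 0.6, 1.4]
finger_gap: 0.001
gripper_force: 0.0
turn [ 0.   -0.06  0.03] shift after turn mm [ -2.5 -64.9  -1.7] shift before turn [ -2.4 -64.9  -1.7]
turn [ 0.   -0.06  0.03] shift after turn mm [  -2.5 -104.8    5.3] shift before turn [  -2.5 -104.8    5.3]
turn [ 0.   -0.06  0.03] shift after turn mm [  -2.5 -119.9   25.3] shift before turn [  -2.4 -119.9   25.3]
```

```bash
python3 -m jog '[[[-0.002,-0.006,0,0,0,0,0],[0,-0.009,0,0,0,0,0],[0,-0.01,0,0,0,0,0],[0,-0.01,0,0,0,0,0],[0,-0.01,0,0,0,0,0],[0,-0.01,0,0,0,0,0],[0,-0.01,0,0,0,0,0],[0,-0.01,0,0,0,0,0],[0,-0.01,0.001,0,0,0,0],[0,-0.01,0.002,0,0,0,0],[0,-0.01,0.003,0,0,0,0],[0,0,0,0,0,0,0]]]'; python3 - <<'E'
from h import *
for n in("top","side"):
    c=eyes.camera_params(n); p,d=eyes.get_image(n)
    S=deproj(d.astype(float),c).reshape(-1,3); S=S[~np.isnan(S[:,0])]; a=np.radians(-11.3); D=S[:,:2]-[513.5,-200]
    L=np.c_[D[:,0]*np.cos(a)+D[:,1]*np.sin(a),-D[:,0]*np.sin(a)+D[:,1]*np.cos(a),S[:,2]]
    k=L[(L[:,2]>76)&(L[:,2]<160)&(L[:,0]>-5)&(L[:,0]<50)&(abs(L[:,1])<100)]
    for z in range(80,160,8):
        s=k[abs(k[:,2]-z)<4]
        if len(s)>2: print(n,z,len(s),"x",np.percentile(s[:,0],[2,98]).round(),"y",np.percentile(s[:,1],[2,98]).round())
    if n=="side": cv2.imwrite("pics/s8.png",cv2.resize(p[170:270,230:350],None,fx=5,fy=5,interpolation=cv2.INTER_CUBIC))
go(532.2,-218.8,85,168.7)
E
```

```text
t: 22.48
eef_pos: [534.5, -206.0, 103.6]
tool_rot: [-0.311, -3.125, 0.001]
ft_force: [0.0, 0.0, -0.3]
finger_gap: 0.001
gripper_force: 0.0
side 88 3 x [15. 18.] y [ 7. 18.]
side 96 4 x [16. 31.] y [-5.  4.]
side 104 13 x [ 9. 39.] y [-36.  -6.]
side 112 56 x [ 9. 41.] y [-38.  -2.]
side 120 24 x [13. 34.] y [-26.   1.]
side 128 19 x [13. 34.] y [-19.  -1.]
side 136 16 x [12. 32.] y [-20.   1.]
side 144 4 x [11. 13.] y [-11.   9.]
side 152 18 x [10. 33.] y [-37.  -2.]
turn [ 0.01 -0.05 -0.01] shift after turn mm [ -0.3 -14.7  19. ] shift before turn [ -0.3 -14.7  19. ]
```

View pics/s8.png

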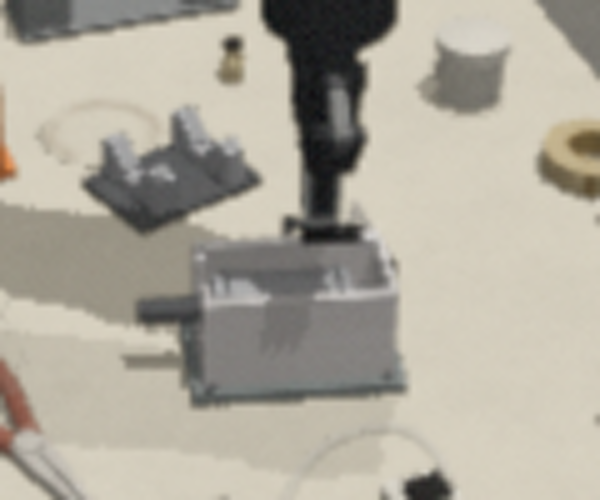

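The keeper is folded most of the way, with its crossbar at (325,228) in front of the finger. Now I'll press it down.

```bash
python3 -m jog '[[[0,-0.005,0.005,0,0,0,0],[0,-0.005,0.006,0,0,0,0],[0,-0.003,0.006,0,0,0,0],[0,0,0.005,0,0,0,0],[0,0,0.003,0,0,0,0],[0,0,0.001,0,0,0,0],[0,0,0,0,0,0,0],[0,0,0,0,0,0,0]]]'; python3 -m jog '[[[0,0,0.001,0,0,0,0],[0,0,0.0005,0,0,0,0],[0,0,0,0,0,0,0],[0,0,0,0,0,0,0]]]'
```

```text
t: 23.25
eef_pos: [532.7, -216.5, 78.5]
tool_rot: [-0.308, -3.126, -0.0]
ft_force: [-0.1, -0.4, -0.7]
finger_gap: -0.001
gripper_force: 0.0
t: 23.58
eef_pos: [532.8, -216.7, 77.1]
tool_rot: [0.308, 3.126, -0.0]
ft_force: [-0.3, 0.3, -0.1]
finger_gap: -0.001
gripper_force: 0.1
```

```bash
python3 -m jog '[[[0,0,0.001,0,0,0,0],[0,0,0,0,0,0,0],[0,0,0,0,0,0,0]]]'; python3 -m jog '[[[0,0,0.001,0,0,0,0],[0,0,0,0,0,0,0],[0,0,0,0,0,0,0]]]'
```

```text
t: 23.83
eef_pos: [532.7, -216.7, 75.9]
tool_rot: [-0.308, -3.126, -0.0]
ft_force: [-0.1, 0.5, 0.1]
finger_gap: -0.0
gripper_force: 0.0
t: 24.08
eef_pos: [532.8, -216.7, 75.1]
tool_rot: [0.308, 3.126, -0.0]
ft_force: [-0.1, -0.8, 1.9]
finger_gap: -0.002
gripper_force: 0.7
```

```bash
python3 -m jog '[[[0,0,0.001,0,0,0,0],[0,0,0,0,0,0,0],[0,0,0,0,0,0,0]]]'; python3 -m jog '[[[0,0,0.0005,0,0,0,0],[0,0,0,0,0,0,0],[0,0,0,0,0,0,0]]]'
```

```text
t: 24.33
eef_pos: [532.8, -216.8, 74.9]
tool_rot: [0.308, 3.126, -0.001]
ft_force: [-2.9, 0.6, 7.9]
finger_gap: 0.0
gripper_force: 4.0
t: 24.58
eef_pos: [532.8, -216.8, 74.8]
tool_rot: [0.308, 3.126, -0.001]
ft_force: [-4.1, 1.2, 11.6]
finger_gap: 0.005
gripper_force: 5.5
```

The keeper is on its stop, since the force climbs with no further travel. I'll back off and check.

```bash
python3 -m jog '[[[0,0,-0.005,0,0,0,0],[0,0,-0.015,0,0,0,0],[0,0,-0.025,0,0,0,0],[0.01,0,-0.03,0,0,0,0],[0.02,0,-0.03,0,0,0,0],[0.03,0,-0.025,0,0,0,0],[0.02,0,-0.01,0,0,0,0],[0,0,0,0,0,0,0],[0,0,0,0,0,0,0]]]'; python3 - <<'E'
from h import *
c=eyes.camera_params("wrist"); p,d=eyes.get_image("wrist"); cv2.imwrite("pics/w9.png",p); S=deproj(d.astype(float),c).reshape(-1,3); S=S[~np.isnan(S[:,0])]; a=np.radians(-11.3); D=S[:,:2]-[513.5,-200]
L=np.c_[D[:,0]*np.cos(a)+D[:,1]*np.sin(a),-D[:,0]*np.sin(a)+D[:,1]*np.cos(a),S[:,2]]
for y0 in(35,25,15,5,-5,-15,-25,-35):
    s=L[(abs(L[:,0]-22)<7)&(abs(L[:,1]-y0)<2)&(L[:,2]<120)]; print("keeper",y0,len(s),np.median(s[:,2]).round(1) if len(s) else "")
for x0 in(-80,-60,-37,-15,0,37,52):
    s=L[(abs(L[:,0]-x0)<2)&(abs(L[:,1])<14)&(L[:,2]<75)]
    if len(s)>6: print(x0,"top z",np.percentile(s[:,2],95).round(1))
s=L[(abs(L[:,1])<6)&(L[:,2]>44)&(L[:,2]<56)&(L[:,0]<-20)]; print(np.percentile(s[:,0],[1]))
E
```

```text
t: 25.33
eef_pos: [454.2, -201.2, 214.4]
tool_rot: [0.309, 3.124, -0.001]
ft_force: [0.4, -0.7, -1.3]
finger_gap: 0.0
gripper_force: 0.0
keeper 35 50 74.9
keeper 25 80 73.8
keeper 15 0 
keeper 5 0 
keeper -5 0 
keeper -15 0 
keeper -25 0 
keeper -35 11 9.2
-80 top z 49.3
-60 top z 50.0
-37 top z 61.6
-15 top z 62.1
0 top z 61.3
[-83.69020987]
```

```bash
python3 -m jog '[[[0.03,0,-0.01,0,0,0,0],[0.035,0,-0.01,0,0,0,0],[0.035,0,-0.01,0,0,0,0],[0.01,0,0,0,0,0,0],[0,0,0,0,0,0,0]]]'; python3 - <<'E'
from h import *
for n in("wrist","side"):
    c=eyes.camera_params(n); p,d=eyes.get_image(n); S=deproj(d.astype(float),c).reshape(-1,3); S=S[~np.isnan(S[:,0])]; a=np.radians(-11.3); D=S[:,:2]-[513.5,-200]
    L=np.c_[D[:,0]*np.cos(a)+D[:,1]*np.sin(a),-D[:,0]*np.sin(a)+D[:,1]*np.cos(a),S[:,2]]
    print(n,[(y0,len(s),np.median(s[:,2]).round(1)) for y0 in(35,25,15,5,-5,-15,-25,-35) for s in[L[(abs(L[:,0]-22)<7)&(abs(L[:,1]-y0)<3)&(L[:,2]<120)]] if len(s)])
    cv2.imwrite(f"pics/f_{n}.png",cv2.resize(p[170:270,230:350],None,fx=5,fy=5) if n=="side" else p)
E
```

```text
t: 25.8
eef_pos: [345.1, -179.1, 243.1]
tool_rot: [-0.31, -3.126, -0.001]
ft_force: [0.6, -0.0, -0.5]
finger_gap: 0.003
gripper_force: 0.0
wrist [(-5, 23, np.float64(74.3)), (-15, 70, np.float64(72.4))]
side [(35, 9, np.float64(73.3)), (25, 12, np.float64(72.1)), (15, 8, np.float64(73.7)), (5, 7, np.float64(72.1)), (-5, 9, np.float64(72.3)), (-15, 5, np.float64(73.4)), (-25, 7, np.float64(74.0)), (-35, 63, np.float64(37.8))]
```

The keeper lies level, with its top at about 73–74 mm along its whole length, and the roller is seated. Handing in.

```bash
python3 -c "
from plant import r
print(r.sign_off())"
```

```text
the job is handed in; nothing more can be done
None
```

I handed the job in at about 26 s: the roller measured seated in the test bed with its long neck through the slotted end, the keeper is level on its stop, and the brass fitting and hex keys were left alone; the sign-off gave no verdict.

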